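Ease the screw press by one turn

ROBOT

A 6-joint arm with a two-finger parallel gripper is mounted at the origin on the work surface. World frame = base frame: x ahead of the robot, y to its left, z up, the work surface at z = 0. Lengths are in m, angles in rad, forces in N, time in s.
With the tool pointing down it reaches from about 0.375 to 0.9 m from the base axis. Payload 3.1 kg.
Tool frame: the origin (TCP) lies midway between the tips of the shut fingers; the grasp point (between the pads) lies manip.hold_point_z behind it (manip.hold_point_z is the distance from the TCP to the grasp point, in m); z points along the fingers, y is the direction in which the jaws open and shut (so a half turn about z gives the same grasp; the last joint's range is limited). The gripper opens to 85 mm and grips with 20 to 120 N. Pads are 22 mm wide; open, the fingers measure 114 mm over their backs; the gripper's body (76 mm by 85 mm) begins 54 mm behind the grasp point. The pads swing forward as they close: fully open they stand 13 mm farther back than shut.
Start: joints at [1.012, 0.527, 1.433, -0, 1.181, -0.178], TCP at [0.232, 0.58, 0.231] pointing down, gripper open.
Joint ranges: [-3.08, 3.08], [-0.75, 2.2], [0.22, 2.44], [-1.43, 4.57], [0, 2.65], [-2.85, 2.85]. Speed limits (rad/s): [2.79, 2.79, 3.14, 3.14, 3.14, 3.14].

INTERFACE

Orientations are given as a unit quaternion [x, y, z, w].
In Python, from station import manip, snapshot, workorder, models gives the robot as it stands.
- The arm moves only by the tool jog_arm, never from a script. Its argument "commands" is a list of rows, each a list of 5 numbers: the opening in per cent of the stroke, from 0 (shut) to 100 (fully open), then the shift along the world's x, y, z in cm, then the turn about the world's z in rad. A call has 1 to 8 rows; each row shifts and turns the pose as measured when the row begins; what a row does not reach is not made up. A row lasts 1/12 s, in which the tool goes at most 41.7 mm and 7.16 degrees, less where a joint would pass 70% of its speed; a pose out of reach is approached as far as the arm can. A call with a gripper value outside its range is refused whole. The fingers move at their own pace and stop on an object; "squeeze" is the grip in N (left out, the last holds). Time passes only in rows, so rows that do not move let the fingers close. It gives the time, the measured TCP pose, the force and the opening at its end, in the units of the state.
- manip.sense(): the state, without advancing time (a new reading comes with each control period).
- snapshot(name): name is "scene" or "side" or "wrist"; returns a dict with "image" (384x512x3 uint8, red, green, blue), "intrinsics" (3x3 intrinsics, pixels), "extrinsics" (4x4, takes a point from camera to world coordinates); the wrist camera has in their place "hand_eye" (4x4, takes a point from camera to tool coordinates, whose origin is the TCP and whose axes are the flange's). Camera axes: x right, y down, z forward; pixel columns grow to the right and rows downward; lengths in m; the calibration is good to about 2 mm. The wrist camera is an equidistant fisheye: a pixel r from the principal point sees the ray r / f radians off the axis. A picture is of the moment at which its call begins: read the wrist's pose just before it. There is no depth.
- workorder.sign_off(): hands the job in, once; it reports no verdict.
Trained networks look in a picture, given as the dict that the camera call returned (one of the last four; its "shot" number tells which), for a name from the list of things; names that differ only in an ending like _2 or _b are one class to them, and where a whole thing is asked for, a point or a joint stands for the part that bears it (a point fixed in the world has none). Each returns a list of dicts, best first, with "score" (0 to 1); they miss things now and then, are a little off and sometimes report something else, mostly with a low value. They report only what shows in the picture. A call takes as long as a camera call.
- models.find_in(picture, name): "centre" ([x, y, z] in m, in world coordinates, good to about 4 mm: the middle of the surface that is visible of it).
- models.pinpoint(picture, name): "centre" ([x, y, z] in m, in world coordinates, good to about 4 mm: a listed point, or the origin of a listed thing).
The state is a dict: "t": time; "q": joint angles; "qd": joint speeds; "tau": joint torques, N m; "tcp_pos": TCP position; "tool_rot": TCP orientation; "force": force on the tool from outside, world axes, zero at the start; "ft_torque": the same for the moment, N m; "finger_gap": opening from 0.0 (shut) to 1.0 (fully open).
Only numpy, scipy, OpenCV 4.12 (cv2) and the standard library are available. Lean on these libraries where they do the work, as an engineer would, in place of code of your own. Each camera call takes 0.05 s, during which the arm holds its last target. There are 200 camera calls.

TASK

The mounted crest cards have been pressed long enough: ease the screw press on the bench by exactly one full turn of its hand wheel, anticlockwise seen from above, so that the handle ends where it began. Push the wheel round by the upright wooden handle with your fingertips or the outside of the fingers, without gripping it, then come clear. Leave the pack in the press and everything else on the bench where it is.

Things in the scene. Friction and masses are not known exactly. Their poses are not given: they have to be found in the camera images.
- press: The screw press (nipping press), fixed to the bench: grey-enamelled iron bed 290 x 320 mm, 35 mm high; two steel columns 28 mm across at 132 mm either side of the screw (along its own y) with cap nuts up to 200 mm; iron crosshead 52 mm wide between them, top at 183 mm. The hand wheel lies level on top, on the vertical screw. Origin: on the screw axis at bench height; z up, y along the crosshead.
- wheel (a joint): Turn of the hand wheel about the vertical screw, rad; grows anticlockwise seen from above, which lifts wheel, screw and platen together 6 mm per turn. It begins anywhere from -1.3 to 1.3; a stop at -1.7 (tightened), free to 25 upwards. Stiff enough (about 0.35 N m, 4 N at the handle, a little more when turned fast) to stay where it is left.
- wheel_hub (a point): Centre of the hand wheel, on the screw axis in the mid-plane of the rim, 225 mm above the bench (1 mm more or less with the start). Axes turn with the wheel: its -x points along the spoke that carries the handle, z up. Rim circle of 90 mm radius made of 18 mm round iron (outer diameter 198 mm), three spokes 15 mm thick; hub 52 mm across, its nut up to 28 mm above this point.
- handle_mid (a point): Middle of the upright handle, on the handle's axis: 90 mm from the screw axis, 40 mm above the mid-plane of the rim (31 mm above the rim's top). It goes round with the wheel.
- grip: The handle itself: an upright brown turned hardwood grip, barrel-shaped, 27 mm across at its thickest, 50 mm tall, standing on a 28 mm iron boss on the rim at the end of one spoke; it spins freely on its own pin. Origin at its foot, 24.5 mm below handle_mid; top 25.5 mm above it. The robot pushes against its side.
- pack: The pack held in the press, loose on the bed: two plywood boards 235 x 185 mm with mounted cards between and felt on top, 50 mm thick in all. Origin at the centre of its underside. Leave it.
- paperweight: Brass paperweight bar 160 x 18 x 14 mm with a small knob, on the bench close by the press's right (-y of the press). Origin at the centre of its underside, long along its x. Leave it.
- folder: Bone folder, a flat ivory-coloured strip 150 x 24 x 5 mm on the bench at the press's left (+y of the press). Origin at the centre of its underside. Leave it.
- dish: Small white porcelain pigment dish, 84 mm across, 26 mm high, on the bench beyond the paperweight at the press's right (-y of the press). Origin at the centre of its underside. Leave it.
- brush_jar: Blue ceramic jar 80 mm across, 95 mm high, with brushes standing in it up to 220 mm, behind the left of the press. Origin at the centre of its underside. Leave it.
- inkstone: Black inkstone 145 x 90 x 24 mm with a well, on the bench to the right. Origin at the centre of its underside. Leave it.
- dropper: Round white porcelain water dropper, 64 mm across, 42 mm high, on the bench to the right. Origin at the centre of its underside. Leave it.
- brush_rest: Dark wooden brush rest 30 x 110 x 19 mm with two brushes lying across it (210 mm long), on the bench to the left. Origin at the centre of its underside. Leave it.

How it is judged:
On the way, in this order (a step that is already met when the one before it is completed fails the run):
1. the fingers push the handle and the wheel has begun to turn (distance of handle_mid from where it was at the start of the episode between 0.01 and 0.1 m and contact force between the fingers and grip above 0.3 N), for 0.02 s.
2. about half a turn on, the fingers are pushing the handle (distance of handle_mid from where it was at the start of the episode above 0.16 m and value of joint wheel above 1 rad and contact force between the fingers and grip above 0.3 N), for 0.02 s.
3. in the last fifth of the turn, the fingers are pushing the handle (distance of handle_mid from where it was at the start of the episode below 0.11 m and value of joint wheel above 3.1 rad and contact force between the fingers and grip above 0.3 N), for 0.02 s.
At the end, for the whole second after the job is handed in: The wheel has made one turn anticlockwise and rests with its handle within 25 mm of where it began (about 15 degrees either way); the pack and all the loose things are within 20 mm of where they stood (distance of handle_mid from where it was at the start of the episode below 0.025 m and value of joint wheel between 4.7 and 7.9 rad and velocity of joint wheel between -0.03 and 0.03 rad/s and distance of each of pack, paperweight, folder, dish, brush_jar, inkstone, dropper, brush_rest from where it was at the start of the episode below 0.02 m); the robot touches nothing.
It fails at once if the wheel is run far beyond one turn (value of joint wheel above 8.3 rad).
It fails at once if the handle is gripped or shoved with more than 30 N (contact force between the fingers and grip above 30 N).
It fails at once if the pack in the press or any other loose thing on the bench is knocked or moved (distance of any of pack, paperweight, folder, dish, brush_jar, inkstone, dropper, brush_rest from where it was at the start of the episode above 0.02 m).
It also fails if it takes over 58 s, if anything falls off the work surface, if the arm or the gripper's body presses on something with over 40 N, if the wrist force passes 120 N, or if a joint passes its speed limit or range.

## Working session

There is one attempt and no reset: what is moved stays moved. The work goes in short steps, Python scripts to look and compute and a tool call to move; the robot and the scene stay as the last step left them, time stands still between calls to the robot, and variables do not carry over. Pictures are saved under pics/ and viewed, about 8 in all and at most 12, crops included, and the job is handed in when it is done.

Besides the shell and the picture viewer there is one more tool, called by a JSON object that holds its "api" and its "payload". jog_arm: Moves the arm, as the interface text tells. Its arguments: {"type":"object","properties":{"commands":{"type":"array","items":{"type":"array","items":{"type":"number"}}},"squeeze":{"type":"number"}},"required":["commands"]}

```bash
mkdir -p pics
python3 - <<'E'
from station import manip, snapshot, models
import cv2,numpy as np
s=manip.sense(); print(s['t'],s['tcp_pos'],s['tool_rot'],s['finger_gap'],manip.hold_point_z)
ims=[]
for n in ("scene","side"):
    p=snapshot(n); cv2.imwrite(f'pics/{n}0.png',p['image'][:,:,::-1])
    for k in ("wheel_hub","handle_mid","press","grip","brush_jar"):
        r=models.pinpoint(p,k); print(n,k,[(np.round(d['centre'],3).tolist(),round(d['score'],2)) for d in r[:2]])
    ims.append(p['image'])
cv2.imwrite('pics/both.png',cv2.resize(np.hstack(ims)[:,:,::-1],(800,300),interpolation=cv2.INTER_AREA))
E
```

```text
0.0 [0.23189683 0.57960751 0.23035147] [ 1.89267552e-01  9.81924962e-01 -1.01124997e-03 -3.74633420e-04] 1.0023871115396228 0.0187
scene wheel_hub [([0.562, 0.04, 0.222], 0.74)]
scene handle_mid [([0.534, 0.125, 0.262], 0.93), ([0.706, 0.294, 0.004], 0.65)]
scene press [([0.567, 0.036, -0.001], 0.69), ([0.61, -0.523, -0.002], 0.15)]
scene grip [([0.543, 0.125, 0.24], 0.59)]
scene brush_jar [([0.703, 0.296, 0.001], 0.69), ([0.452, 0.511, -0.002], 0.61)]
side wheel_hub [([0.558, 0.035, 0.221], 0.6)]
side handle_mid [([0.538, 0.125, 0.266], 0.94)]
side press [([0.564, 0.036, -0.002], 0.92)]
side grip [([0.539, 0.12, 0.244], 0.62)]
side brush_jar [([0.567, 0.04, 0.036], 0.68), ([0.704, 0.293, 0.001], 0.63)]
```

View pics/scene0.png

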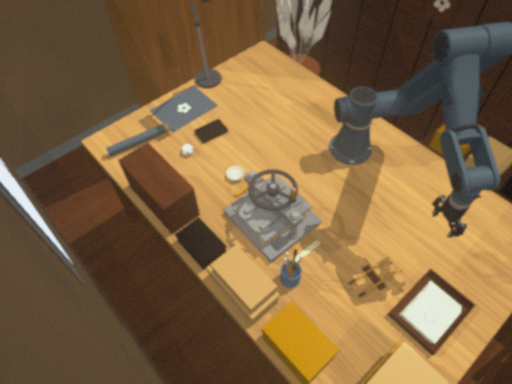

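View pics/side0.png

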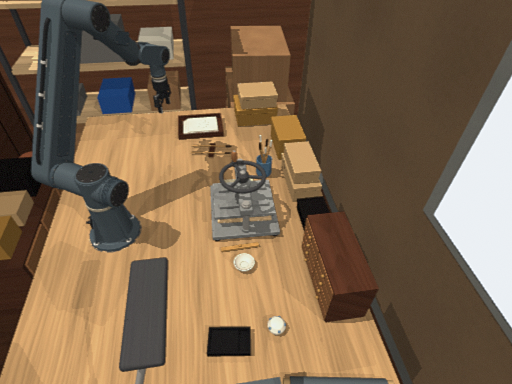

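The scene view shows the press at about (270,205), with its brown handle at (292,190). The hub is near (0.563, 0.037) and the handle near (0.536, 0.125, 0.264). They are 92 mm apart and at about 107°, which agrees with the given 90 mm. The jar is well clear at (0.70, 0.29). I'll approach high with the fingers shut.

{"api": "jog_arm", "payload": {"commands": [[0,0,0,3.5,0],[0,0,0,3.5,0],[0,0,0,3.5,0.05],[0,2.3,-3.0,0,0.05],[0,2.3,-3.0,0,0.05],[0,2.3,-3.0,0,0.05],[0,2.3,-3.0,0,0.05],[0,2.3,-3.0,0,0.05]]}}

```text
t: 1.27
tcp_pos: [0.345, 0.4301, 0.3412]
tool_rot: [0.026, 1.0, 0.001, 0.002]
force: [0.5, -0.3, -0.9]
finger_gap: -0.001
```

{"api": "jog_arm", "payload": {"commands": [[0,2.3,-3.0,0,0.05],[0,2.3,-3.0,0,0.05],[0,2.3,-3.0,0,0.05],[0,2.3,-3.0,0,0.05],[0,2.3,-3.0,0,0.05],[0,2.3,-3.0,0,0.05],[0,2.3,-3.0,0,0.05],[0,2.3,-3.0,0,0.05]]}}

```text
t: 1.93
tcp_pos: [0.535, 0.1772, 0.344]
tool_rot: [-0.184, 0.983, 0.003, 0.004]
force: [0.9, 0.7, -0.5]
finger_gap: 0.005
```

{"api": "jog_arm", "payload": {"commands": [[0,2.6,-2.5,0,0],[0,2.6,-2.5,0,0],[0,0,0,0,0]]}}

```text
t: 2.18
tcp_pos: [0.5932, 0.1176, 0.3442]
tool_rot: [-0.181, 0.983, 0.001, 0.006]
force: [0.7, 0.2, 0.8]
finger_gap: -0.0
```

Run:
```python
from station import manip, snapshot, models
import cv2,numpy as np
s=manip.sense(); print(s['t'],s['tcp_pos'],s['q'])
for n in ("wrist","scene","side"):
    p=snapshot(n); cv2.imwrite(f'pics/{n}1.png',p['image'][:,:,::-1])
    for k in ("wheel_hub","handle_mid"):
        r=models.pinpoint(p,k); print(n,k,[(np.round(d['centre'],3).tolist(),round(d['score'],2)) for d in r[:2]])
```

```text
2.1833 [0.59319774 0.11756527 0.34419043] [ 0.00871771  0.38961616  1.3472049   0.00475809  1.39331162 -1.92729491]
wrist wheel_hub [([0.564, 0.037, 0.22], 0.83)]
wrist handle_mid [([0.54, 0.123, 0.266], 0.73)]
scene wheel_hub [([0.568, 0.04, 0.226], 0.86), ([0.569, 0.247, 0.001], 0.38)]
scene handle_mid []
side wheel_hub [([0.562, 0.036, 0.223], 0.7)]
side handle_mid [([0.538, 0.128, 0.264], 0.91)]
```

View pics/wrist1.png

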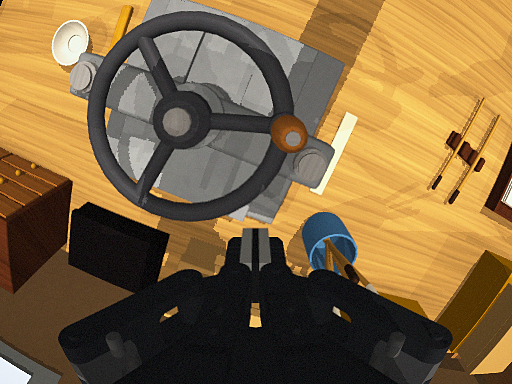

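The wrist view shows the handle at (290,135), the hub at (182,120) and the shut fingers on the far side of the handle. I'm going down beside the handle.

{"api": "jog_arm", "payload": {"commands": [[0,-0.4,0.7,0,0],[0,0,0,-3,0],[0,0,0,-3,0],[0,0,0,-2,0],[0,0,0,-1.2,0],[0,0,0,0,0]]}}

```text
t: 3.13
tcp_pos: [0.581, 0.1382, 0.2538]
tool_rot: [-0.188, 0.982, 0.003, 0.009]
force: [-1.3, 0.7, 0.3]
finger_gap: -0.003
```

```bash
cat > plan.py <<'E'
import sys,numpy as np
from station import manip
c=np.array([.5635,.0375]); R=float(sys.argv[2]) if len(sys.argv)>2 else .092
st=np.radians(float(sys.argv[1])); zt=float(sys.argv[3]) if len(sys.argv)>3 else .253
n=int(sys.argv[4]) if len(sys.argv)>4 else 8
s=manip.sense(); p=np.array(s['tcp_pos']); d=p[:2]-c; a=np.arctan2(d[1],d[0]); r=np.hypot(*d)
print('t',s['t'],'tcp',p.round(4),'ang',np.degrees(a).round(1),'r',r.round(4),'F',np.round(s['force'],1))
rows=[];cur=p[:2]
for i in range(1,n+1):
    ri=r+(R-r)*min(1,i/3); q=c+ri*np.array([np.cos(a+st*i),np.sin(a+st*i)])
    rows.append([0,*((q-cur)*100).round(2).tolist(),round((zt-p[2])*100/n,2),0]); cur=q
print(rows)
E
python3 plan.py 4.5
```

```text
t 3.1333 tcp [0.581  0.1382 0.2538] ang 80.1 r 0.1022 F [-1.3  0.7  0.3]
[[0, -0.83, -0.23, np.float64(-0.01), 0], [0, -0.78, -0.3, np.float64(-0.01), 0], [0, -0.73, -0.36, np.float64(-0.01), 0], [0, -0.72, -0.07, np.float64(-0.01), 0], [0, -0.71, -0.13, np.float64(-0.01), 0], [0, -0.7, -0.19, np.float64(-0.01), 0], [0, -0.68, -0.24, np.float64(-0.01), 0], [0, -0.66, -0.29, np.float64(-0.01), 0]]
```

{"api": "jog_arm", "payload": {"commands": [[0,-0.83,-0.23,0,0],[0,-0.78,-0.3,0,0],[0,-0.73,-0.36,0,0],[0,-0.72,-0.07,0,0],[0,-0.71,-0.13,0,0]]}}

```text
t: 3.55
tcp_pos: [0.5471, 0.1308, 0.2566]
tool_rot: [-0.189, 0.982, 0.004, 0.017]
force: [5.2, 2.2, -3.5]
finger_gap: 0.002
```

```bash
python3 plan.py 4.5 .092
```

```text
t 3.55 tcp [0.5471 0.1308 0.2566] ang 100.0 r 0.0947 F [ 5.2  2.2 -3.5]
[[0, -0.7, -0.25, np.float64(-0.05), 0], [0, -0.68, -0.3, np.float64(-0.05), 0], [0, -0.64, -0.35, np.float64(-0.05), 0], [0, -0.65, -0.31, np.float64(-0.05), 0], [0, -0.62, -0.36, np.float64(-0.05), 0], [0, -0.59, -0.41, np.float64(-0.05), 0], [0, -0.56, -0.46, np.float64(-0.05), 0], [0, -0.52, -0.5, np.float64(-0.05), 0]]
```

{"api": "jog_arm", "payload": {"commands": [[0,-0.7,-0.25,-0.1,0],[0,-0.68,-0.3,-0.1,0],[0,-0.64,-0.35,-0.1,0],[0,-0.65,-0.31,-0.1,0],[0,-0.62,-0.36,-0.1,0],[0,-0.59,-0.41,-0.1,0],[0,-0.56,-0.46,-0.1,0],[0,-0.52,-0.5,-0.1,0]]}}

```text
t: 4.22
tcp_pos: [0.5074, 0.1058, 0.2583]
tool_rot: [-0.188, 0.981, 0.006, 0.041]
force: [4.4, 3.0, -2.9]
finger_gap: -0.004
```

```bash
python3 plan.py 4.5 .092
```

```text
t 4.2167 tcp [0.5074 0.1058 0.2583] ang 129.4 r 0.0884 F [ 4.4  3.  -2.9]
[[0, -0.6, -0.38, np.float64(-0.07), 0], [0, -0.58, -0.43, np.float64(-0.07), 0], [0, -0.55, -0.48, np.float64(-0.07), 0], [0, -0.41, -0.59, np.float64(-0.07), 0], [0, -0.37, -0.62, np.float64(-0.07), 0], [0, -0.32, -0.65, np.float64(-0.07), 0], [0, -0.26, -0.67, np.float64(-0.07), 0], [0, -0.21, -0.69, np.float64(-0.07), 0]]
```

The tool tilts a little under load. Fewer, larger rows should limit that, so I'll step at 6.5° per row.

```bash
python3 plan.py 6.5 .093 .248
```

```text
t 4.2167 tcp [0.5074 0.1058 0.2583] ang 129.4 r 0.0884 F [ 4.4  3.  -2.9]
[[0, -0.85, -0.57, np.float64(-0.13), 0], [0, -0.79, -0.68, np.float64(-0.13), 0], [0, -0.72, -0.78, np.float64(-0.13), 0], [0, -0.49, -0.93, np.float64(-0.13), 0], [0, -0.38, -0.98, np.float64(-0.13), 0], [0, -0.27, -1.02, np.float64(-0.13), 0], [0, -0.15, -1.04, np.float64(-0.13), 0], [0, -0.03, -1.05, np.float64(-0.13), 0]]
```

{"api": "jog_arm", "payload": {"commands": [[0,-0.85,-0.57,-0.13,0],[0,-0.79,-0.68,-0.13,0],[0,-0.72,-0.78,-0.13,0],[0,-0.49,-0.93,-0.13,0],[0,-0.38,-0.98,-0.13,0],[0,-0.27,-1.02,-0.13,0]]}}

```text
t: 4.72
tcp_pos: [0.4765, 0.0627, 0.2588]
tool_rot: [-0.186, 0.981, 0.012, 0.056]
force: [0.4, 5.2, 2.9]
finger_gap: 0.0
```

```bash
python3 plan.py 6.5 .094 .250
```

```text
t 4.7167 tcp [0.4765 0.0627 0.2588] ang 163.9 r 0.0906 F [0.4 5.2 2.9]
[[0, -0.34, -0.98, np.float64(-0.11), 0], [0, -0.23, -1.03, np.float64(-0.11), 0], [0, -0.11, -1.06, np.float64(-0.11), 0], [0, 0.12, -1.06, np.float64(-0.11), 0], [0, 0.24, -1.04, np.float64(-0.11), 0], [0, 0.36, -1.0, np.float64(-0.11), 0], [0, 0.47, -0.96, np.float64(-0.11), 0], [0, 0.57, -0.9, np.float64(-0.11), 0]]
```

{"api": "jog_arm", "payload": {"commands": [[0,-0.34,-0.98,-0.13,0],[0,-0.23,-1.03,-0.13,0],[0,-0.11,-1.06,-0.13,0],[0,0.12,-1.06,-0.1,0],[0,0.24,-1.04,-0.1,0],[0,0.36,-1.0,-0.1,0]]}}

```text
t: 5.22
tcp_pos: [0.465, 0.0091, 0.2579]
tool_rot: [-0.186, 0.981, 0.022, 0.053]
force: [-4.1, 2.6, 4.5]
finger_gap: -0.004
```

```bash
python3 plan.py 6.5 .093 .253; python3 -c "
from station import manip;s=manip.sense();print(s['tool_rot'],s['q'])"
```

```text
t 5.2167 tcp [0.465  0.0091 0.2579] ang -163.9 r 0.1025 F [-4.1  2.6  4.5]
[[0, 0.68, -0.97, np.float64(-0.06), 0], [0, 0.77, -0.86, np.float64(-0.06), 0], [0, 0.84, -0.74, np.float64(-0.06), 0], [0, 0.66, -0.82, np.float64(-0.06), 0], [0, 0.75, -0.74, np.float64(-0.06), 0], [0, 0.83, -0.65, np.float64(-0.06), 0], [0, 0.9, -0.55, np.float64(-0.06), 0], [0, 0.95, -0.45, np.float64(-0.06), 0]]
[-0.18590951  0.98089441  0.02224043  0.05281253] [-0.2791424   0.2378929   1.85041195  0.10496479  0.98127372 -2.27980696]
```

{"api": "jog_arm", "payload": {"commands": [[0,0.95,-0.75,-0.05,0],[0,0.95,-0.7,-0.05,0],[0,0.95,-0.65,-0.05,0],[0,0.85,-0.75,-0.05,0]]}}

```text
t: 5.55
tcp_pos: [0.4879, -0.014, 0.2583]
tool_rot: [-0.186, 0.981, 0.031, 0.042]
force: [-3.7, 3.7, 4.2]
finger_gap: 0.0
```

```bash
python3 plan.py 6.5 .091 .255
```

```text
t 5.55 tcp [ 0.4879 -0.014   0.2583] ang -145.8 r 0.0914 F [-3.7  3.7  4.2]
[[0, 0.64, -0.81, np.float64(-0.04), 0], [0, 0.73, -0.73, np.float64(-0.04), 0], [0, 0.81, -0.65, np.float64(-0.04), 0], [0, 0.87, -0.56, np.float64(-0.04), 0], [0, 0.92, -0.46, np.float64(-0.04), 0], [0, 0.97, -0.35, np.float64(-0.04), 0], [0, 1.0, -0.24, np.float64(-0.04), 0], [0, 1.02, -0.13, np.float64(-0.04), 0]]
```

{"api": "jog_arm", "payload": {"commands": [[0,0.73,-0.73,-0.04,0],[0,0.81,-0.65,-0.04,0],[0,0.87,-0.56,-0.04,0],[0,0.92,-0.46,0,0],[0,0.97,-0.35,0,0],[0,1.0,-0.24,0,0]]}}

```text
t: 6.05
tcp_pos: [0.5216, -0.0377, 0.2595]
tool_rot: [-0.187, 0.981, 0.041, 0.024]
force: [-4.8, 0.7, 2.8]
finger_gap: 0.004
```

```bash
python3 plan.py 6.5 .091 .256
```

```text
t 6.05 tcp [ 0.5216 -0.0377  0.2595] ang -119.1 r 0.0861 F [-4.8  0.7  2.8]
[[0, 0.81, -0.58, np.float64(-0.04), 0], [0, 0.89, -0.49, np.float64(-0.04), 0], [0, 0.96, -0.39, np.float64(-0.04), 0], [0, 1.03, -0.11, np.float64(-0.04), 0], [0, 1.03, 0.0, np.float64(-0.04), 0], [0, 1.02, 0.12, np.float64(-0.04), 0], [0, 1.0, 0.23, np.float64(-0.04), 0], [0, 0.97, 0.35, np.float64(-0.04), 0]]
```

{"api": "jog_arm", "payload": {"commands": [[0,0.85,-0.5,-0.04,0],[0,0.95,-0.4,-0.04,0],[0,1.0,-0.25,-0.04,0],[0,1.03,-0.1,-0.04,0],[0,1.03,0.05,-0.04,0],[0,1.02,0.15,-0.04,0]]}}

```text
t: 6.55
tcp_pos: [0.5636, -0.044, 0.2601]
tool_rot: [-0.189, 0.981, 0.049, 0.007]
force: [-5.7, 0.4, 3.7]
finger_gap: -0.002
```

```bash
python3 plan.py 6.5 .091 .257
python3 - <<'E'
from station import manip, snapshot, models
import cv2,numpy as np
for n in ("side","scene"):
    p=snapshot(n); cv2.imwrite(f'pics/{n}2.png',p['image'][:,:,::-1])
    for k in ("handle_mid",):
        r=models.pinpoint(p,k); print(n,k,[(np.round(d['centre'],3).tolist(),round(d['score'],2)) for d in r[:2]])
s=manip.sense();print(s['tcp_pos'])
E
```

```text
t 6.55 tcp [ 0.5636 -0.044   0.2601] ang -89.9 r 0.0815 F [-5.7  0.4  3.7]
[[0, 0.96, -0.26, np.float64(-0.04), 0], [0, 1.02, -0.15, np.float64(-0.04), 0], [0, 1.06, -0.02, np.float64(-0.04), 0], [0, 0.95, 0.4, np.float64(-0.04), 0], [0, 0.9, 0.51, np.float64(-0.04), 0], [0, 0.84, 0.6, np.float64(-0.04), 0], [0, 0.76, 0.69, np.float64(-0.04), 0], [0, 0.68, 0.78, np.float64(-0.04), 0]]
side handle_mid [([0.587, -0.048, 0.269], 0.68)]
scene handle_mid [([0.589, -0.052, 0.265], 0.88)]
[ 0.56564218 -0.04430358  0.25984549]
```

{"api": "jog_arm", "payload": {"commands": [[0,0.96,-0.3,0,0],[0,1.02,-0.25,0,0],[0,1.06,-0.1,0,0],[0,0.98,0.2,0,0],[0,0.9,0.45,0,0],[0,0.84,0.6,0,0]]}}

```text
t: 7.25
tcp_pos: [0.6123, -0.0432, 0.2603]
tool_rot: [-0.189, 0.981, 0.046, -0.003]
force: [-4.7, -3.8, 2.2]
finger_gap: 0.003
```

```bash
python3 plan.py 6.5 .092 .258
```

```text
t 7.25 tcp [ 0.6123 -0.0432  0.2603] ang -58.8 r 0.0943 F [-4.7 -3.8  2.2]
[[0, 0.84, 0.66, np.float64(-0.03), 0], [0, 0.75, 0.75, np.float64(-0.03), 0], [0, 0.65, 0.82, np.float64(-0.03), 0], [0, 0.61, 0.84, np.float64(-0.03), 0], [0, 0.51, 0.91, np.float64(-0.03), 0], [0, 0.41, 0.96, np.float64(-0.03), 0], [0, 0.3, 1.0, np.float64(-0.03), 0], [0, 0.18, 1.03, np.float64(-0.03), 0]]
```

{"api": "jog_arm", "payload": {"commands": [[0,0.84,0.66,0,0],[0,0.75,0.75,0,0],[0,0.65,0.82,0,0],[0,0.6,0.85,0,0],[0,0.5,0.91,0,0],[0,0.4,0.96,0,0]]}}

```text
t: 7.75
tcp_pos: [0.6507, -0.0079, 0.2613]
tool_rot: [-0.187, 0.982, 0.033, -0.006]
force: [-1.1, -5.0, 0.1]
finger_gap: -0.003
```

```bash
python3 plan.py 6.5 .092 .258
```

```text
t 7.75 tcp [ 0.6507 -0.0079  0.2613] ang -27.5 r 0.0983 F [-1.1 -5.   0.1]
[[0, 0.26, 1.09, np.float64(-0.04), 0], [0, 0.13, 1.09, np.float64(-0.04), 0], [0, -0.0, 1.08, np.float64(-0.04), 0], [0, 0.09, 1.04, np.float64(-0.04), 0], [0, -0.03, 1.04, np.float64(-0.04), 0], [0, -0.15, 1.03, np.float64(-0.04), 0], [0, -0.27, 1.01, np.float64(-0.04), 0], [0, -0.38, 0.97, np.float64(-0.04), 0]]
```

{"api": "jog_arm", "payload": {"commands": [[0,0.22,1.09,0,0],[0,0.1,1.09,0,0],[0,0.0,1.08,0,0],[0,0.0,1.04,0,0],[0,-0.08,1.04,0,0],[0,-0.2,1.03,0,0]]}}

```text
t: 8.25
tcp_pos: [0.6629, 0.0397, 0.2624]
tool_rot: [-0.183, 0.983, 0.015, 0.004]
force: [2.5, -5.1, -1.4]
finger_gap: 0.001
```

```bash
python3 plan.py 6 .092 .258
```

```text
t 8.25 tcp [0.6629 0.0397 0.2624] ang 1.3 r 0.0994 F [ 2.5 -5.1 -1.4]
[[0, -0.32, 1.01, np.float64(-0.05), 0], [0, -0.42, 0.94, np.float64(-0.05), 0], [0, -0.51, 0.87, np.float64(-0.05), 0], [0, -0.37, 0.89, np.float64(-0.05), 0], [0, -0.46, 0.85, np.float64(-0.05), 0], [0, -0.54, 0.8, np.float64(-0.05), 0], [0, -0.62, 0.73, np.float64(-0.05), 0], [0, -0.7, 0.67, np.float64(-0.05), 0]]
```

{"api": "jog_arm", "payload": {"commands": [[0,-0.38,1.0,-0.05,0],[0,-0.45,0.93,-0.05,0],[0,-0.52,0.87,-0.05,0],[0,-0.45,0.88,-0.05,0],[0,-0.52,0.83,-0.05,0],[0,-0.6,0.76,-0.05,0]]}}

```text
t: 8.75
tcp_pos: [0.6488, 0.0786, 0.2635]
tool_rot: [-0.181, 0.983, -0.002, 0.021]
force: [2.5, -3.7, -1.2]
finger_gap: -0.005
```

```bash
python3 plan.py 5.5 .092 .258
```

```text
t 8.75 tcp [0.6488 0.0786 0.2635] ang 25.7 r 0.0947 F [ 2.5 -3.7 -1.2]
[[0, -0.51, 0.75, np.float64(-0.07), 0], [0, -0.57, 0.69, np.float64(-0.07), 0], [0, -0.63, 0.63, np.float64(-0.07), 0], [0, -0.62, 0.62, np.float64(-0.07), 0], [0, -0.68, 0.56, np.float64(-0.07), 0], [0, -0.73, 0.49, np.float64(-0.07), 0], [0, -0.78, 0.42, np.float64(-0.07), 0], [0, -0.81, 0.35, np.float64(-0.07), 0]]
```

{"api": "jog_arm", "payload": {"commands": [[0,-0.51,0.75,-0.1,0],[0,-0.57,0.69,-0.1,0],[0,-0.63,0.63,-0.1,0],[0,-0.64,0.62,-0.1,0],[0,-0.69,0.56,-0.1,0],[0,-0.74,0.49,-0.1,0]]}}

```text
t: 9.25
tcp_pos: [0.6292, 0.1102, 0.2647]
tool_rot: [-0.178, 0.983, -0.011, 0.045]
force: [3.8, -2.8, -0.1]
finger_gap: 0.001
```

```bash
python3 plan.py 5 .092 .258
python3 - <<'E'
from station import manip, snapshot, models
import numpy as np
for n in ("side","scene","wrist"):
    p=snapshot(n)
    r=models.pinpoint(p,"handle_mid"); print(n,[(np.round(d['centre'],3).tolist(),round(d['score'],2)) for d in r[:2]])
s=manip.sense();print(s['tcp_pos'])
E
```

```text
t 9.25 tcp [0.6292 0.1102 0.2647] ang 47.9 r 0.098 F [ 3.8 -2.8 -0.1]
[[0, -0.78, 0.39, np.float64(-0.08), 0], [0, -0.8, 0.31, np.float64(-0.08), 0], [0, -0.8, 0.23, np.float64(-0.08), 0], [0, -0.73, 0.33, np.float64(-0.08), 0], [0, -0.76, 0.27, np.float64(-0.08), 0], [0, -0.78, 0.2, np.float64(-0.08), 0], [0, -0.79, 0.13, np.float64(-0.08), 0], [0, -0.8, 0.06, np.float64(-0.08), 0]]
side [([0.602, 0.121, 0.27], 0.65)]
scene [([0.599, 0.118, 0.267], 0.79)]
wrist [([0.606, 0.116, 0.272], 0.89)]
[0.62707859 0.1103963  0.26421391]
```

{"api": "jog_arm", "payload": {"commands": [[0,-0.78,0.36,-0.1,0],[0,-0.8,0.28,-0.1,0],[0,-0.8,0.23,-0.1,0],[0,-0.77,0.25,-0.1,0],[0,-0.78,0.2,-0.1,0]]}}

```text
t: 9.97
tcp_pos: [0.5993, 0.12, 0.2648]
tool_rot: [-0.177, 0.982, -0.015, 0.057]
force: [6.0, -0.9, 2.5]
finger_gap: 0.0
```

```bash
python3 plan.py 4 .092 .26
```

```text
t 9.9667 tcp [0.5993 0.12   0.2648] ang 66.5 r 0.09 F [ 6.  -0.9  2.5]
[[0, -0.56, 0.29, np.float64(-0.06), 0], [0, -0.59, 0.26, np.float64(-0.06), 0], [0, -0.61, 0.22, np.float64(-0.06), 0], [0, -0.63, 0.11, np.float64(-0.06), 0], [0, -0.64, 0.06, np.float64(-0.06), 0], [0, -0.64, 0.02, np.float64(-0.06), 0], [0, -0.64, -0.03, np.float64(-0.06), 0], [0, -0.64, -0.07, np.float64(-0.06), 0]]
```

{"api": "jog_arm", "payload": {"commands": [[0,-0.56,0.25,-0.06,0],[0,-0.59,0.22,-0.06,0],[0,-0.61,0.18,-0.06,0],[0,-0.63,0.1,-0.06,0],[0,-0.6,0.05,-0.06,0]]}}

```text
t: 10.38
tcp_pos: [0.5743, 0.1284, 0.2652]
tool_rot: [-0.176, 0.982, -0.016, 0.066]
force: [5.6, 0.7, 2.8]
finger_gap: 0.002
```

```bash
python3 plan.py 4 .092 .26
python3 - <<'E'
from station import manip, snapshot, models
import numpy as np
for n in ("side","scene","wrist"):
    p=snapshot(n)
    r=models.pinpoint(p,"handle_mid"); print(n,[(np.round(d['centre'],3).tolist(),round(d['score'],2)) for d in r[:2]])
s=manip.sense();print(s['tcp_pos'],s['force'])
E
```

```text
t 10.3833 tcp [0.5743 0.1284 0.2652] ang 83.2 r 0.0915 F [5.6 0.7 2.8]
[[0, -0.64, 0.07, np.float64(-0.06), 0], [0, -0.64, 0.02, np.float64(-0.06), 0], [0, -0.64, -0.02, np.float64(-0.06), 0], [0, -0.64, -0.08, np.float64(-0.06), 0], [0, -0.63, -0.13, np.float64(-0.06), 0], [0, -0.62, -0.17, np.float64(-0.06), 0], [0, -0.61, -0.21, np.float64(-0.06), 0], [0, -0.59, -0.25, np.float64(-0.06), 0]]
side [([0.548, 0.127, 0.269], 0.75), ([0.56, 0.036, 0.23], 0.19)]
scene [([0.544, 0.123, 0.265], 0.95), ([0.568, 0.037, 0.001], 0.2)]
wrist [([0.55, 0.125, 0.271], 0.76)]
[0.57288719 0.12790637 0.26419192] [1.62772406 0.71531773 2.13501151]
```

{"api": "jog_arm", "payload": {"commands": [[0,-0.75,0.0,0,0],[0,-0.3,0,0,0]]}}

```text
t: 10.85
tcp_pos: [0.5645, 0.1279, 0.2642]
tool_rot: [-0.176, 0.982, -0.016, 0.065]
force: [4.1, 0.3, 0.9]
finger_gap: 0.002
```

{"api": "jog_arm", "payload": {"commands": [[0,1.0,0.2,0,0],[0,1.2,0.3,0,0],[0,0.3,0,1.5,0],[0,0,0,3,0],[0,0,0,3,0],[0,0.5,0.5,2,0],[0,0,0,0,0]]}}

```text
t: 11.43
tcp_pos: [0.5853, 0.136, 0.3513]
tool_rot: [-0.176, 0.983, -0.015, 0.044]
force: [0.3, 0.4, -0.0]
finger_gap: 0.002
```

Run:
```python
from station import manip, snapshot, models
import cv2,numpy as np
for n in ("side","scene","wrist"):
    p=snapshot(n);cv2.imwrite(f'pics/{n}3.png',p['image'][:,:,::-1])
    r=models.pinpoint(p,"handle_mid"); print(n,[(np.round(d['centre'],3).tolist(),round(d['score'],2)) for d in r[:2]])
s=manip.sense();print(s['tcp_pos'],s['force'],s['t'])
```

```text
side [([0.537, 0.124, 0.269], 0.57)]
scene [([0.538, 0.123, 0.267], 0.62), ([0.53, -0.25, 0.002], 0.18)]
wrist [([0.54, 0.124, 0.272], 0.65)]
[0.58175397 0.13540832 0.3456829 ] [-0.16842787 -0.53753253 -1.63884328] 11.7333
```

View pics/wrist3.png

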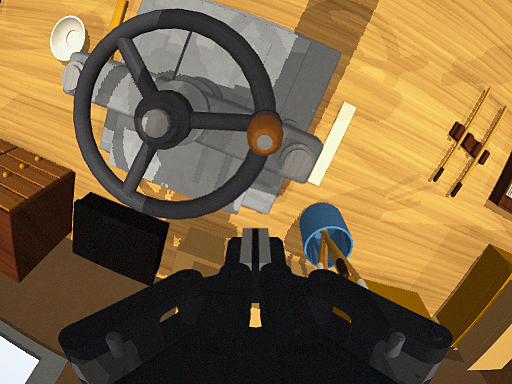

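The handle is back at its start, seen at (265,135), and the fingers are clear. The dish, jar and brush rest look undisturbed. I'll rise a little more and hand in.

{"api": "jog_arm", "payload": {"commands": [[0,0,0,3,0],[0,0,0,2,0],[0,0,0,0,0],[0,0,0,0,0]]}}

```text
t: 12.07
tcp_pos: [0.5779, 0.1346, 0.3895]
tool_rot: [-0.175, 0.984, -0.014, 0.031]
force: [0.7, 0.2, -1.3]
finger_gap: 0.004
```

Run:
```python
from station import manip, workorder
s=manip.sense();print(s['tcp_pos'],s['force'],s['t']); print(workorder.sign_off())
```

```text
[0.57786581 0.13462636 0.38948571] [ 0.7118318   0.21519033 -1.34075348] 12.0667
the job is handed in; nothing more can be done
None
```

I pushed the hand wheel one full turn anticlockwise by the side of its handle with shut fingers, without gripping it. I then backed off, rose clear and handed in at about 12 s.

- **Handle position:** all three cameras put it at about (0.538, 0.124), against about (0.538, 0.125) at the start. That is within the cameras' 4 mm accuracy. It also reads about 5 mm higher, which fits the 6 mm lift of one turn.
- **Forces:** the force readings, taken at the end of each move, never passed about 7 N. When I handed in, the tip was about 95 mm above the handle's top and about 40 mm to its side.
- **Other things on the bench:** in the last wrist picture the dish, jar, folder and brush rest look undisturbed. I did not measure them, and I did not check the pack, paperweight, inkstone or dropper individually.
- **Tilt:** the tool tilted up to about 7° under load, because the moves can't correct tilt. It did no harm that I could see.

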